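Put the stacked inspection blocks back on their shadow boards

TASK

The metal inspection pieces have been piled in one stack: a square block, a long bar, a ring and a small V-block. Take the stack apart and set each piece upright, the way up it stands now, on the wooden board whose dark inlay has its shape, centred on the inlay and lined up with it (the ring may be turned any way).

Things in the scene. Friction and masses are not known exactly. Their poses are not given: they have to be found in the camera images.
- v_block_mid (a point): Light grey metal V-block, 50 (x) x 30 (y) x 28 (z) mm, about 0.2 kg, a V groove along its x in the top. Point: its centre, 14 mm above its underside. Grasp it across y (30 mm, flat sides). In the stack (bottom to top: square block, long bar, ring, V-block, each lying level on the one below, up to about 8 mm off its centre and turned against it) it is on top.
- ring_gauge_mid (a point): Darker grey steel ring, 56 mm outside, 22 mm bore, 22 mm high, axis vertical, about 0.3 kg. Point: its centre, 11 mm above its underside. In the stack (bottom to top: square block, long bar, ring, V-block, each lying level on the one below, up to about 8 mm off its centre and turned against it) it is third from the bottom.
- parallel_bar_mid (a point): Light grey metal bar, 120 (x) x 24 (y) x 20 (z) mm, about 0.35 kg. Point: its centre, 10 mm above its underside. Grasp it across y. In the stack (bottom to top: square block, long bar, ring, V-block, each lying level on the one below, up to about 8 mm off its centre and turned against it) it is second, lying across the square block.
- bench_block_mid (a point): Darker grey square steel block, 64 (x) x 64 (y) x 22 (z) mm, about 0.55 kg. Point: its centre, 11 mm above its underside. At the start it stands on the bench at the foot of the stack. A quarter turn makes no difference to how it must lie.
- board_small: fixed wooden board 8 mm thick lying flat on the bench, 88 (x) x 68 (y) mm, with a thin dark inlay 70 (x) x 50 (y) mm in the middle of its top (the place for the V-block). The inlay is flush: nothing to fit into. Origin: centre of the underside (z = bench top); the place to stand on is 8 mm above it. The V-block's x lies along the board's x, either way round.
- board_round: fixed wooden board 8 mm thick lying flat on the bench, 96 x 96 mm, with a thin dark inlay 76 mm across, round, in the middle of its top (the place for the ring). The inlay is flush: nothing to fit into. Origin: centre of the underside (z = bench top); the place to stand on is 8 mm above it. 
- board_long: fixed wooden board 8 mm thick lying flat on the bench, 156 (x) x 60 (y) mm, with a thin dark inlay 140 (x) x 44 (y) mm in the middle of its top (the place for the long bar). The inlay is flush: nothing to fit into. Origin: centre of the underside (z = bench top); the place to stand on is 8 mm above it. The bar's x lies along the board's x, either way round.
- board_square: fixed wooden board 8 mm thick lying flat on the bench, 104 x 104 mm, with a thin dark inlay 84 x 84 mm, square with the board, in the middle of its top (the place for the square block). The inlay is flush: nothing to fit into. Origin: centre of the underside (z = bench top); the place to stand on is 8 mm above it. The block's sides lie parallel to the board's.
Things that resemble listed ones, but are neither listed nor needed, are in the scene too. Leave any purple or turquoise look-alike of the part that bears v_block_mid alone.

How it is judged (in metres and radians):
At the end, for the whole second after the job is handed in: Each piece lies flat, right way up and at rest on its own board (the inlay of its shape), its centre within 12 mm of the inlay's centre and, save the ring, turned no more than 0.25 rad from the inlay's sides (horizontal distance between bench_block_mid and board_square below 0.012 m and z of bench_block_mid in the frame of board_square between 0.015 and 0.023 m and angle between each of bench_block_mid, parallel_bar_mid, ring_gauge_mid, v_block_mid's own z axis and vertical below 0.1 rad and linear speed of each of bench_block, parallel_bar, ring_gauge, v_block below 0.02 m/s and (angle between the x axis of bench_block_mid and the x axis of board_square, either way round below 0.25 rad or angle between the x axis of bench_block_mid and the y axis of board_square, either way round below 0.25 rad) and horizontal distance between parallel_bar_mid and board_long below 0.012 m and z of parallel_bar_mid in the frame of board_long between 0.014 and 0.022 m and angle between the x axis of parallel_bar_mid and the x axis of board_long, either way round below 0.25 rad and horizontal distance between ring_gauge_mid and board_round below 0.012 m and z of ring_gauge_mid in the frame of board_round between 0.015 and 0.023 m and horizontal distance between v_block_mid and board_small below 0.012 m and z of v_block_mid in the frame of board_small between 0.018 and 0.026 m and angle between the x axis of v_block_mid and the x axis of board_small, either way round below 0.25 rad); the robot touches nothing.
It also fails if it takes over 120 s, if anything falls off the work surface, if the arm or the gripper's body presses on something with over 40 N, if the wrist force passes 120 N, or if a joint passes its speed limit or range.

ROBOT

A 6-joint arm with a two-finger parallel gripper is mounted at the origin on a cart in front of the work surface, level with it; the furniture and walls round the work are solid. World frame = base frame: x ahead of the robot, y to its left, z up, the work surface at z = 0. Lengths are in mm, angles in rad, forces in N, time in s.
With the tool pointing down it reaches from about 275 to 1000 mm from the base axis. Payload 8.4 kg.
Tool frame: the origin (TCP) lies between the finger pads; the fingertips stand 11 mm ahead of it and the grasp point (between the pads) lies 8 mm behind it; z points along the fingers, y is the direction in which the jaws open and shut (so a half turn about z gives the same grasp; the last joint's range is limited). The gripper opens to 85 mm and grips with 20 to 120 N. Pads are 22 mm wide; open, the fingers measure 114 mm over their backs; the gripper's body (76 mm by 85 mm) begins 54 mm behind the grasp point. The pads swing forward as they close: fully open they stand 13 mm farther back than shut.
Start: joints at [-1.16, 0.353, 1.633, -0, 1.155, -0.002], TCP at [250.734, -572.504, 242.281] pointing down, gripper open.
Joint ranges: [-2.63, 2.63], [-0.92, 2.1], [0.06, 2.66], [-1.3, 4.44], [0, 2.69], [-3.02, 3.02]. Speed limits (rad/s): [2.22, 2.22, 2.79, 3.14, 3.14, 3.14].

INTERFACE

Orientations are given as [roll, pitch, yaw] about the fixed x, y, z axes, in that order (R = Rz(yaw) Ry(pitch) Rx(roll)).
In Python, from rig import r, eyes gives the robot as it stands. The module is installed in compiled form; this text tells all that it offers.
- The arm moves only by the tool servo_tool, never from a script. Its argument "rows" is a list of rows, each a list of 3 entries, a list of its own where there are three numbers: the shift along the world's x, y, z in cm, then the turn about the world's z in rad, then the finger opening in cm, from 0 to 8.54. A call has 1 to 5 rows; each row shifts and turns the commanded pose from where the row before left it; what a row does not reach is not made up. A row lasts 1/12 s, in which the tool goes at most 41.7 mm and 7.16 degrees, less where a joint would pass 70% of its speed; a pose out of reach is approached as far as the arm can. A call is refused whole if a number of a shift passes 4.17 or a number of a turn 0.125, either way. A call with a gripper value outside its range is refused whole. The fingers move at their own pace and stop on an object; "squeeze" is the grip in N (left out, the last holds). Time passes only in rows, so rows that do not move let the fingers close. It gives the time, the measured TCP pose, the force and the opening at its end, in the units of the state.
- r.sense(): the state, without advancing time (a new reading comes with each control period).
- eyes.grab_frame(name): name is "side" or "top"; returns a dict with "frame" (384x512x3 uint8, red, green, blue), "depth" (384x512 float32, mm along the optical axis (not along the pixel's ray), 0 where there is no reading), "vertical_fov" (degrees; the focal length in pixels is half the picture's height over the tangent of half this angle, whatever the lens; pixels are square), "cx", "cy" (the principal point, pixels), "D" ([k1, k2, p1, p2, k3] as OpenCV has them; the pictures are not rectified), "camera_from_world" (4x4, takes a point from world to camera coordinates). Camera axes: x right, y down, z forward; pixel columns grow to the right and rows downward; lengths in mm; the calibration is good to about 2 mm. A picture is of the moment at which its call begins.
- r.sign_off(): hands the job in, once; it reports no verdict.
The state is a dict: "clock": time; "qpos": joint angles; "qvel": joint speeds; "joint_efforts": joint torques, N m; "eef_pos": TCP position; "tcp_rot": TCP orientation; "contact_force": force on the tool from outside, world axes, zero at the start; "wrist_torque": the same for the moment, N m; "opening": opening from 0.0 (shut) to 1.0 (fully open).
Only numpy, scipy, OpenCV 4.12 (cv2) and the standard library are available. Lean on these libraries where they do the work, as an engineer would, in place of code of your own. Each camera call takes 0.05 s, during which the arm holds its last target.

## Working session

There is one attempt and no reset: what is moved stays moved. The work goes in short steps, Python scripts to look and compute and a tool call to move; the robot and the scene stay as the last step left them, time stands still between calls to the robot, and variables do not carry over. Pictures are saved under pics/ and viewed, and the job is handed in when it is done.

Besides the shell and the picture viewer there is one more tool, called as name([rows], argument=value, ...), one row to a line, values as JSON. servo_tool: Moves the arm, as the interface text tells. Its arguments: {"type":"object","properties":{"rows":{"type":"array"},"squeeze":{"type":"number"}},"required":["rows"]}

```bash
mkdir -p pics
python3 - <<'E'
from rig import r,eyes
import cv2,json
s=r.sense();print(s)
for n in("side","top"):
    f=eyes.grab_frame(n)
    cv2.imwrite(f"pics/{n}0.png",f["frame"][:,:,::-1])
    print(n,f["vertical_fov"],f["cx"],f["cy"],f["D"],f["camera_from_world"],f["depth"].min(),f["depth"].max())
E
```

```text
{'clock': 0.0, 'qpos': array([-1.16040364e+00,  3.53624657e-01,  1.63413732e+00, -1.31172093e-05,
        1.15521903e+00, -2.39808473e-03]), 'qvel': array([-0.00063706, -0.00019984,  0.00075492,  0.00016427,  0.00064444,
        0.00225995]), 'joint_efforts': array([ 1.26972409e-03, -6.05249476e+01, -3.42062151e+01,  1.07254036e-04,
        9.26909270e-03,  4.35313439e-05]), 'eef_pos': array([ 250.54031726, -572.07512243,  241.57498901]), 'tcp_rot': array([-3.14020427e+00,  8.66392647e-06,  4.12796078e-01]), 'contact_force': array([0.03795939, 0.72397373, 0.06625978]), 'wrist_torque': array([-0.02603728,  0.03077619,  0.00249668]), 'opening': 1.0023436533614598}
side 50.55925152574089 257.1246160634476 198.06726518002586 [0.00771793 0.         0.         0.         0.        ] [[-9.81227790e-01 -1.92762952e-01 -5.87096813e-03  4.71209624e+02]
 [-1.04711207e-01  5.58085631e-01 -8.23150042e-01  1.08371890e+02]
 [ 1.61949335e-01 -8.07082941e-01 -5.67793572e-01  1.12455772e+03]
 [ 0.00000000e+00  0.00000000e+00  0.00000000e+00  1.00000000e+00]] 0.0 2552.3938
top 57.12397769375314 253.44473437689612 192.162972133506 [0.00475037 0.         0.         0.         0.        ] [[-2.07691393e-02 -9.99500592e-01 -2.38161596e-02  6.48171661e+01]
 [-9.83705269e-01  2.46843640e-02 -1.78086005e-01  4.84736472e+02]
 [ 1.78584954e-01  1.97293887e-02 -9.83726672e-01  1.04321959e+03]
 [ 0.00000000e+00  0.00000000e+00  0.00000000e+00  1.00000000e+00]] 0.0 2071.6667
```

View pics/side0.png

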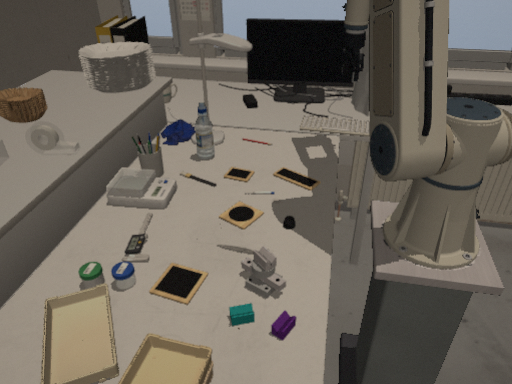

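View pics/top0.png

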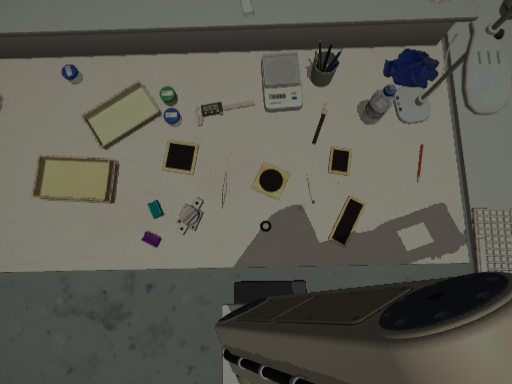

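The top view shows the square board at (181,157), round at (271,181), small at (340,161) and long at (347,222), with the stack near (190,214). I'll zoom in on the stack next.

```bash
cat > h.py <<'E'
from rig import r,eyes
import cv2,numpy as np
def grab(n):
    f=eyes.grab_frame(n); H=f["frame"].shape[0]
    fl=H/2/np.tan(np.radians(f["vertical_fov"])/2)
    f["K"]=np.array([[fl,0,f["cx"]],[0,fl,f["cy"]],[0,0,1.]]);f["T"]=np.array(f["camera_from_world"]);f["D"]=np.array(f["D"],float)
    return f
def plane(f,pts,z):
    p=cv2.undistortPoints(np.array(pts,float).reshape(-1,1,2),f["K"],f["D"]).reshape(-1,2)
    R=f["T"][:3,:3];t=f["T"][:3,3];C=-R.T@t
    d=np.c_[p,np.ones(len(p))]@R
    return C+d*((z-C[2])/d[:,2])[:,None]
def cloud(f,box=None):
    v,u=np.mgrid[:384,:512]
    if box: u0,v0,u1,v1=box; u=u[v0:v1,u0:u1];v=v[v0:v1,u0:u1]
    d=f["depth"][v,u]
    p=cv2.undistortPoints(np.c_[u.ravel(),v.ravel()].astype(float).reshape(-1,1,2),f["K"],f["D"]).reshape(-1,2)
    c=np.c_[p,np.ones(len(p))]*d.ravel()[:,None]
    R=f["T"][:3,:3];t=f["T"][:3,3]
    return ((c-t)@R).reshape(*u.shape,3)
def proj(f,P):
    R=f["T"][:3,:3]
    return cv2.projectPoints(np.array(P,float).reshape(-1,1,3),cv2.Rodrigues(R)[0],f["T"][:3,3],f["K"],f["D"])[0].reshape(-1,2)
def crop(f,box,name,k):
    u0,v0,u1,v1=box
    cv2.imwrite(f"pics/{name}.png",cv2.resize(f["frame"][v0:v1,u0:u1,::-1],None,fx=k,fy=k,interpolation=cv2.INTER_CUBIC))
E
python3 - <<'E'
from h import *
f=grab("top");g=grab("side")
crop(f,(150,180,230,240),"t1",10)
crop(g,(210,230,310,300),"s1",8)
for f,b in((f,(150,180,230,240)),(g,(210,230,310,300))):
    c=cloud(f,b); z=c[...,2]
    np.set_printoptions(linewidth=250,precision=0,suppress=True)
    print(z[::3,::2].astype(int))
E
```

```text
[[   0    0    0   -1   -2   -1   -3   -3    4   -1    0    1   -1   -2    1   -2    0   -3    0    0   -3   -1   -2   -3   -1   -1    0    0   -3    1    0 1114    0   -3   -2    0    0    4    7   -1]
 [   0    0   -1   -1   -3    0    1   -1    1   -1    0   -3   -3   -1   -7   -3    0    4    0   -6    0   -1   -4    0    0    0    2    1   -2    3    0   -3    0   -2   -2   -1    1    0    6   -2]
 [   0    0   -3   -3   -2    3   -2   -1    1    0   -2    0   -2   -6    2   -3   -5   -6   -1   -1    0    0   -1   -1    1    0    0    0   -1    1   -1    0    0    0    0    0    1    3    5   -1]
 [  -1   -4   -2   -2    0   -2   -1    0    0   -2   -3   -5   -1    0   -1    0    0    0   -3   -1   -2    0    0   -5   -1 1114   -1    0   -1    0    0    0   -1    0    0   -3    0    3   -1    0]
 [   1    0    1    0   -1   -2   -2   -1   -2   -3    0    2    0    1    0   -3    0   -3    3    1   -2    2   -1   -1    0   -2    2   -2   -2   -1   -1   -1    1    0   -1    0    5   -2   -3    2]
 [   3   -3   -1   -2    0    0   -1   -2   -1   -2    0   -2   -2    0    0   -2    
[... 2416 characters left out ...]
1   39   37   43   39   42   23   -1    1    0    0   -1   -2    0 1114   -3    2    1   -4    1    0    2   -1    0   -1   -1    1   -1]
 [  28    4    0    0    2   -1   -4    0    1   -1   -3   -2    0   -1   -2   -3   44   22    1   -4    0   -2   -2    0    0   -4    0   -1   -1   -4    0    2    0    0   -2    0   -3   -2   -2   -3]
 [  20   25   24   29    8    0 1114    1    2   -3    2   -1    0   -3   -2   -4    0    0   -2    0   -4   -2    0    0   -2   -2    0   -3   -5    2    0   -3   -1   -2    0   -1    0   -2   -1    2]]
[[ 3  0  2 ... -2  1  0]
 [ 0  0  0 ...  2  2  0]
 [-3  0  1 ...  0  0  0]
 ...
 [-1  0  0 ...  2 -1  0]
 [ 2  0 -1 ...  1  1  0]
 [ 0  1  2 ...  1  0  0]]
```

View pics/t1.png

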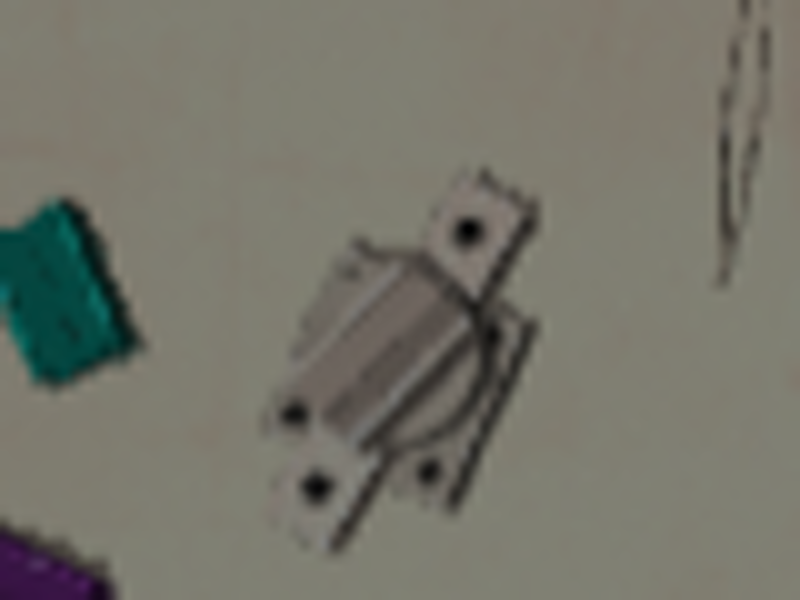

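View pics/s1.png

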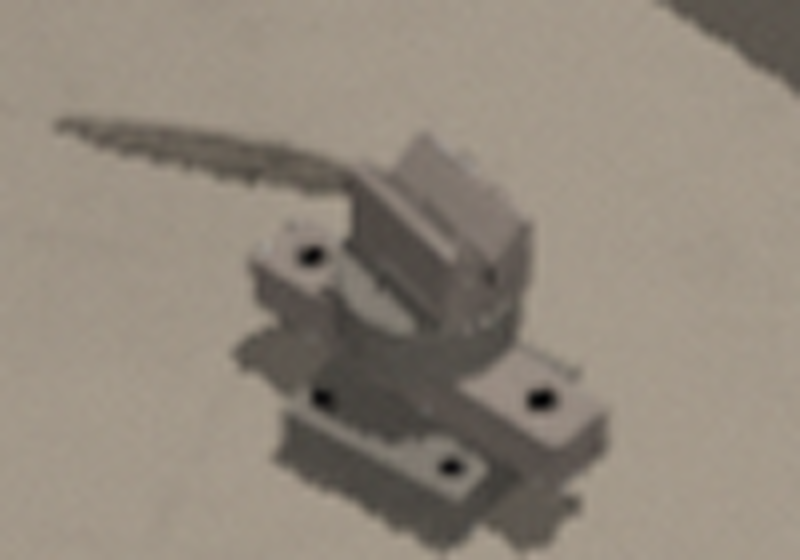

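```bash
cat > boards.py <<'E'
from h import *
np.set_printoptions(precision=3,suppress=True)
def boards(n,seeds):
    f=grab(n);g=cv2.cvtColor(f["frame"],cv2.COLOR_RGB2GRAY)
    k,lab,st,_=cv2.connectedComponentsWithStats((g<45).astype(np.uint8))
    for nm,(u,v) in seeds.items():
        l=lab[v,u]; m=(lab==l).astype(np.uint8)
        c=max(cv2.findContours(m,0,cv2.CHAIN_APPROX_NONE)[0],key=cv2.contourArea)
        w=plane(f,c.reshape(-1,2),8)[:,:2].astype(np.float32)
        (cx,cy),(a,b),ang=cv2.minAreaRect(w)
        M=cv2.moments(m,True);ce=plane(f,[[M["m10"]/M["m00"],M["m01"]/M["m00"]]],8)[0]
        la=ang if a>=b else ang+90
        la=(la+90)%180-90
        print(n,nm,"rect",round(cx,1),round(cy,1),"cent",ce[:2],"size",round(a,1),round(b,1),"long axis deg",round(la,1), g[v,u],st[l])
boards("top",dict(sq=(181,157),rd=(271,181),sm=(340,161),lg=(347,222)))
boards("side",dict(sq=(180,282),rd=(241,214),sm=(239,174),lg=(296,178)))
f=grab("top")
def dots(f,seeds,z):
    g=cv2.cvtColor(f["frame"],cv2.COLOR_RGB2GRAY).astype(float)
    P=[]
    for u,v in seeds:
        u,v=int(round(u)),int(round(v));w=255*0+np.clip(90-g[v-2:v+3,u-2:u+3],0,None)
        yy,xx=np.mgrid[v-2:v+3,u-2:u+3]
        P.append([(w*xx).sum()/w.sum(),(w*yy).sum()/w.sum()])
    W=plane(f,P,z);print(np.array(P),W[:,:2]);return W
def cr(L,b,k):return [((x+.5)/k-.5+b[0],(y+.5)/k-.5+b[1]) for x,y in L]
W=dots(f,cr([(467,230),(318,488)],(150,180),10),42);d=W[1]-W[0];print("bar c",W.mean(0),"len",np.hypot(*d[:2]),"deg",np.degrees(np.arctan2(d[1],d[0])))
W=dots(f,cr([(293,413),(430,470),(490,330)],(150,180),10),22);print("sq")
g=grab("side")
W=dots(g,cr([(312,256),(541,400)],(210,230),8),42);d=W[1]-W[0];print("bar c",W.mean(0),"len",np.hypot(*d[:2]),"deg",np.degrees(np.arctan2(d[1],d[0])))
W=dots(g,cr([(322,398),(451,467)],(210,230),8),22);d=W[1]-W[0];print("sq",np.hypot(*d[:2]),np.degrees(np.arctan2(d[1],d[0])))
for q,b in((f,(150,180,230,240)),(g,(210,230,310,300))):
    c=cloud(q,b).reshape(-1,3)
    for lo,hi in((76,97),(56,72),(36,48)):
        m=(c[:,2]>lo)&(c[:,2]<hi);p=c[m][:,:2].astype(np.float32)
        print(lo,hi,m.sum(),cv2.minAreaRect(p),p.mean(0))
E
python3 boards.py
```

```text
top sq rect 617.8 292.2 cent [617.433 292.232] size 82.4 80.3 long axis deg 80.2 14 [166 143  29  27 601]
top rd rect 531.1 -1.0 cent [530.495  -1.55 ] size 70.9 71.4 long axis deg -46.1 14 [260 169  23  23 401]
top sm rect 590.7 -226.0 cent [ 590.502 -226.017] size 48.9 66.2 long axis deg -10.0 14 [332 150  17  22 307]
top lg rect 393.0 -235.9 cent [ 392.453 -235.286] size 43.6 139.3 long axis deg -28.5 13 [332 199  31  46 620]
side sq rect 616.0 292.3 cent [615.643 294.073] size 80.5 80.1 long axis deg 80.1 20 [156 266  45  32 817]
side rd rect 530.8 -1.5 cent [529.753  -1.228] size 68.6 64.4 long axis deg 10.7 20 [229 207  24  14 266]
side sm rect 589.7 -227.0 cent [ 589.32  -226.715] size 42.6 63.3 long axis deg -8.8 19 [228 169  22   9 121]
side lg rect 391.5 -236.6 cent [ 388.889 -235.867] size 40.7 136.6 long axis deg -26.8 22 [278 169  39  17 240]
[[196.369 202.724]
 [181.21  228.28 ]] [[457.828 230.497]
 [380.194 276.215]]
bar c [419.011 253.356  42.   ] len 90.09556105922046 deg 149.5071577826427
[[179.065 220.967]
 [193.05  227.191]
 [198.312 212.965]] [[404.746 287.846]
 
[... 390 characters left out ...]
36994171142578), 46.85280990600586) [414.654 247.533]
56 72 85 ((419.6158752441406, 247.38580322265625), (54.801612854003906, 47.69582748413086), 35.597015380859375) [416.473 245.11 ]
36 48 169 ((414.90692138671875, 247.57598876953125), (36.26779556274414, 119.21430969238281), 59.130069732666016) [416.625 252.525]
76 97 303 ((412.73248291015625, 250.57662963867188), (32.21249008178711, 52.75864791870117), 46.603004455566406) [410.917 254.206]
56 72 193 ((416.1940002441406, 265.7208557128906), (32.13433074951172, 57.21179962158203), 76.0275650024414) [417.994 268.162]
36 48 265 ((415.9480285644531, 258.196533203125), (44.41244125366211, 121.0228271484375), 68.13517761230469) [408.038 264.669]
```

Everything is located. V-block: (413.7, 249.3) mm, long axis -43°. Bar: (418.3, 253.2), -30.6°. The square block is near (416.6, 257.8). Next I move over the stack, with the tool yaw turned to 137°.

servo_tool([
  [[0.74, 3.73, -0.2], 0.09, 8.5],
  [[0.74, 3.73, -0.2], 0.09, 8.5],
  [[0.74, 3.73, -0.2], 0.09, 8.5],
  [[0.74, 3.73, -0.2], 0.09, 8.5],
  [[0.74, 3.73, -0.2], 0.09, 8.5],
], squeeze=40)

```text
clock: 0.82
eef_pos: [287.7, -384.4, 232.2]
tcp_rot: [3.141, -0.0, 0.867]
contact_force: [1.5, 0.3, 0.6]
opening: 0.995
```

servo_tool([
  [[0.74, 3.73, -0.4], 0.09, 8.5],
  [[0.74, 3.73, -0.4], 0.09, 8.5],
  [[0.74, 3.73, -0.4], 0.09, 8.5],
  [[0.74, 3.73, -0.4], 0.09, 8.5],
  [[0.74, 3.73, -0.4], 0.09, 8.5],
])

```text
clock: 1.23
eef_pos: [324.7, -197.9, 212.4]
tcp_rot: [3.141, 0.0, 1.317]
contact_force: [0.7, 0.7, -0.5]
opening: 0.992
```

servo_tool([
  [[0.74, 3.73, -0.4], 0.09, 7],
  [[0.74, 3.73, -0.4], 0.09, 7],
  [[0.74, 3.73, -0.4], 0.09, 7],
  [[0.74, 3.73, -0.4], 0.09, 7],
  [[0.74, 3.73, -0.4], 0.09, 7],
])

```text
clock: 1.65
eef_pos: [361.8, -11.2, 192.5]
tcp_rot: [3.14, 0.0, 1.767]
contact_force: [0.3, -0.7, -0.1]
opening: 0.819
```

servo_tool([
  [[0.74, 3.73, -0.4], 0.09, 6.5],
  [[0.74, 3.73, -0.4], 0.09, 6.5],
  [[0.74, 3.73, -0.4], 0.09, 6.5],
  [[0.74, 3.73, -0.4], 0.09, 6.5],
  [[0.74, 3.73, -0.4], 0.09, 6.5],
])

```text
clock: 2.07
eef_pos: [398.8, 175.7, 172.3]
tcp_rot: [3.141, 0.0, 2.218]
contact_force: [0.4, -1.0, 1.3]
opening: 0.761
```

servo_tool([
  [[0.75, 3.5, -1.0], 0.085, 6.5],
  [[0.75, 3.0, -1.0], 0.085, 6.5],
  [[0, 0.85, -1.5], 0, 6.5],
  [[0, 0, -1.5], 0, 6.5],
  [[0, 0, 0], 0, 6.5],
])

```text
clock: 2.48
eef_pos: [412.3, 247.0, 120.0]
tcp_rot: [-3.138, -0.001, 2.384]
contact_force: [-0.9, -0.6, 0.2]
opening: 0.76
```

Run:
```python
from h import *
g=grab("side");crop(g,(200,190,320,300),"s2",6)
f=grab("top");crop(f,(140,170,240,250),"t2",7)
```

```text
(no output)
```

View pics/s2.png

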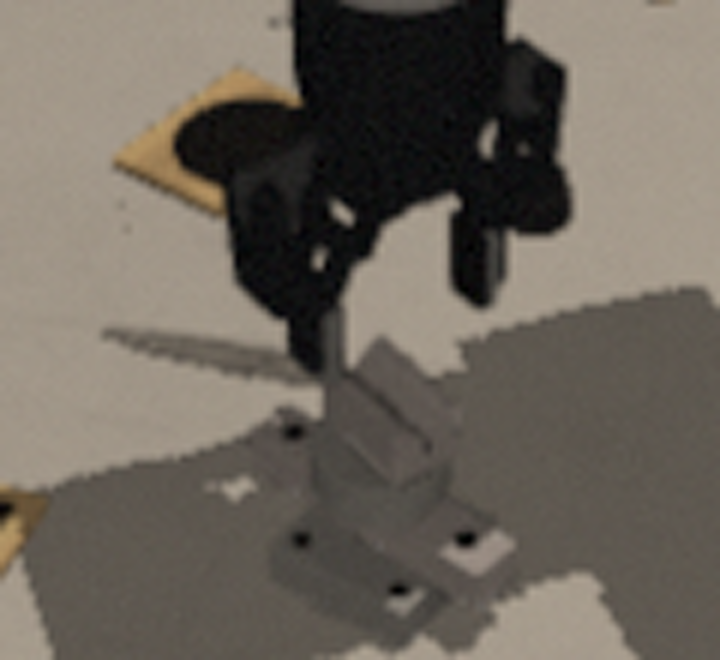

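The view shows the fingers straddling the V-block, left tip at crop (310,360) and right tip at (480,300). I'm descending and closing.

servo_tool([
  [[0.1, 0.2, -2.0], 0, 6.5],
  [[0, 0, -1.4], 0, 6.5],
  [[0, 0, -0.8], 0, 6.5],
  [[0, 0, 0], 0, 6.5],
  [[0, 0, 0], 0, 6.5],
])

```text
clock: 3.0
eef_pos: [415.0, 248.8, 80.9]
tcp_rot: [3.141, 0.0, 2.382]
contact_force: [-0.5, 0.4, 1.1]
opening: 0.76
```

servo_tool([
  [[0, 0, 0], 0, 4.0],
  [[0, 0, 0], 0, 3.5],
  [[0, 0, 0], 0, 2],
  [[0, 0, 0], 0, 2],
  [[0, 0, 0], 0, 2],
])

```text
clock: 3.42
eef_pos: [415.2, 249.2, 81.2]
tcp_rot: [3.141, 0.0, 2.383]
contact_force: [-1.3, -1.7, 6.6]
opening: 0.344
```

servo_tool([
  [[0, 0, 0], 0, 2],
  [[0, 0, 0], 0, 2],
  [[0, 0, 0], 0, 2],
  [[0, 0, 0.3], 0, 2],
  [[0, 0, 0.6], 0, 2],
])

```text
clock: 3.83
eef_pos: [414.4, 248.8, 89.3]
tcp_rot: [-3.141, -0.0, 2.383]
contact_force: [0.5, 0.3, -2.2]
opening: 0.344
```

servo_tool([
  [[0, 0, 2.0], 0, 2],
  [[0, 0, 2.1], 0, 2],
  [[1.25, -3.39, 0.3], 0.042, 2],
  [[1.25, -3.39, 0], 0.042, 2],
  [[1.25, -3.39, 0], 0.042, 2],
])

```text
clock: 4.25
eef_pos: [452.8, 146.7, 134.5]
tcp_rot: [3.14, 0.001, 2.513]
contact_force: [0.5, 0.0, -2.0]
opening: 0.341
```

servo_tool([
  [[1.25, -3.39, 0], 0.042, 2],
  [[1.25, -3.39, 0], 0.042, 2],
  [[1.25, -3.39, 0], 0.042, 2],
  [[1.25, -3.39, 0], 0.042, 2],
  [[1.25, -3.39, 0], 0.042, 2],
])

```text
clock: 4.67
eef_pos: [515.1, -24.0, 133.9]
tcp_rot: [3.141, 0.0, 2.721]
contact_force: [1.0, 0.1, -1.8]
opening: 0.345
```

servo_tool([
  [[1.25, -3.39, 0], 0.042, 2],
  [[1.25, -3.39, 0], 0.042, 2],
  [[1.25, -3.39, 0], 0.042, 2],
  [[1.25, -3.39, 0], 0.042, 2],
  [[1.25, -3.39, 0], 0.042, 2],
])

```text
clock: 5.08
eef_pos: [577.4, -193.6, 133.8]
tcp_rot: [3.142, 0.0, 2.931]
contact_force: [0.6, 0.8, -1.4]
opening: 0.342
```

servo_tool([
  [[1.2, -3.3, 0], 0.042, 2],
  [[0, 0, 0], 0, 2],
  [[0, 0, 0], 0, 2],
])

```text
clock: 5.33
eef_pos: [589.4, -226.4, 133.4]
tcp_rot: [-3.142, 0.0, 2.968]
contact_force: [-0.6, 0.3, -1.6]
opening: 0.341
```

servo_tool([
  [[0, 0, -3.5], 0, 2],
  [[0, 0, -3.5], 0, 2],
  [[0, 0, -2], 0, 2],
  [[0, 0, -1.0], 0, 2],
  [[0, 0, 0], 0, 2],
])

```text
clock: 5.75
eef_pos: [587.4, -223.1, 31.2]
tcp_rot: [3.141, -0.004, 2.971]
contact_force: [-1.4, -0.9, -2.0]
opening: 0.341
```

Run:
```python
from h import *
print(r.sense()["eef_pos"],r.sense()["contact_force"])
g=grab("side");crop(g,(190,130,290,205),"s3",8)
```

```text
[ 587.38019922 -223.06322308   31.24516227] [-1.42592441 -0.86742917 -2.00244889]
```

View pics/s3.png

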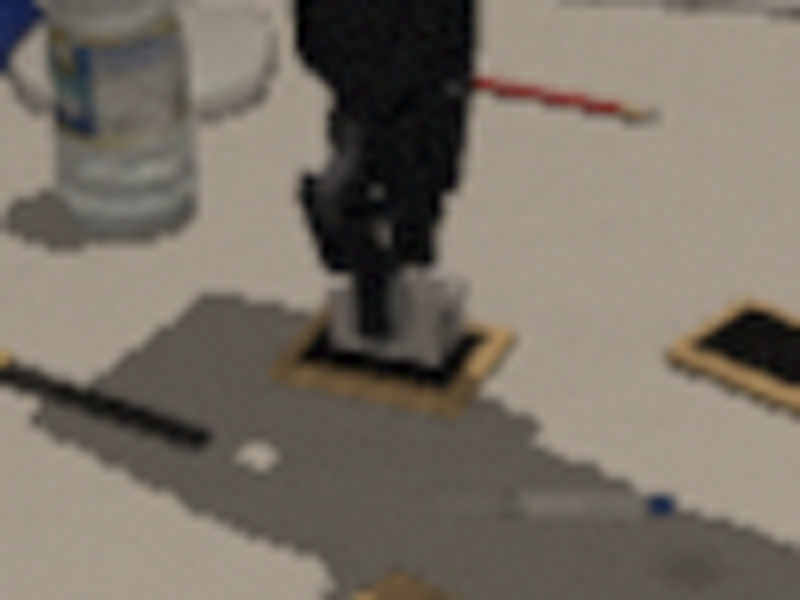

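The V-block hangs just above the inlay at crop (400,330), roughly centred. I'm lowering the last 5 mm.

servo_tool([
  [[0, 0, -0.2], 0, 2],
  [[0, 0, -0.2], 0, 2],
  [[0, 0, -0.1], 0, 2],
  [[0, 0, 0], 0, 2],
])

```text
clock: 6.13
eef_pos: [589.7, -224.8, 29.1]
tcp_rot: [-3.141, 0.001, 2.971]
contact_force: [-0.2, 0.2, -1.6]
opening: 0.342
```

servo_tool([
  [[0, -0.1, -0.2], 0, 2],
  [[0, 0, -0.1], 0, 2],
  [[0, 0, 0], 0, 2],
])

```text
clock: 6.38
eef_pos: [589.3, -225.9, 25.3]
tcp_rot: [-3.141, 0.0, 2.971]
contact_force: [0.4, 0.1, -1.1]
opening: 0.342
```

servo_tool([
  [[0, 0, -0.1], 0, 2],
  [[0, 0, 0], 0, 2],
])

```text
clock: 6.55
eef_pos: [589.3, -225.9, 25.3]
tcp_rot: [-3.141, 0.0, 2.971]
contact_force: [-3.3, 0.1, 9.3]
opening: 0.344
```

Contact reads +9 N, so I'm releasing and lifting.

servo_tool([
  [[0, 0, 0.05], 0, 4.5],
  [[0, 0, 0], 0, 6.0],
  [[0, 0, 0], 0, 6.0],
  [[0, 0, 0.5], 0, 6.0],
  [[0, 0, 2], 0, 6.0],
])

```text
clock: 6.97
eef_pos: [587.2, -224.9, 47.5]
tcp_rot: [3.141, -0.005, 2.971]
contact_force: [-0.8, 0.1, 0.0]
opening: 0.703
```

servo_tool([
  [[0, 0, 3], 0, 8.5],
  [[0, 0, 3], 0, 8.5],
  [[-1.0, 3.0, 2], 0, 8.5],
  [[-1.25, 3.6, 0], 0, 8.5],
  [[-1.25, 3.6, 0], 0, 8.5],
])

```text
clock: 7.38
eef_pos: [554.9, -123.4, 131.7]
tcp_rot: [-3.141, 0.004, 2.969]
contact_force: [0.9, 0.7, -0.4]
opening: 0.998
```

```bash
cat > chk.py <<'E'
from h import *
np.set_printoptions(precision=2,suppress=True)
f=grab("top");g=grab("side")
import sys
tag=sys.argv[1]; cx,cy,z0,z1=map(float,sys.argv[2:6]); R=float(sys.argv[6])
for n,q in(("top",f),("side",g)):
    c=cloud(q).reshape(-1,3)
    m=(np.hypot(c[:,0]-cx,c[:,1]-cy)<R)&(c[:,2]>z0)&(c[:,2]<z1)&(q["depth"].ravel()>0)
    p=c[m].astype(np.float32)
    if len(p)>5: print(n,m.sum(),cv2.minAreaRect(p[:,:2]),"med z",np.median(p[:,2]),"mean",p.mean(0))
    u,v=proj(q,[[cx,cy,z0]])[0].astype(int)
    crop(q,(max(u-45,0),max(v-35,0),min(u+45,512),min(v+35,384)),tag+n,8)
E
python3 chk.py v 590 -226.4 20 45 60
```

```text
Traceback (most recent call last):
  File "chk.py", line 10, in <module>
    if len(p)>5: print(n,m.sum(),cv2.minAreaRect(p[:,:2]),"med z",np.median(p[:,2]),"mean",p.mean(0))
                                 ~~~~~~~~~~~~~~~^^^^^^^^^
cv2.error: OpenCV(4.12.0) /io/opencv/modules/imgproc/src/convhull.cpp:143: error: (-215:Assertion failed) total >= 0 && (depth == CV_32F || depth == CV_32S) in function 'convexHull'
```

View pics/vtop.png

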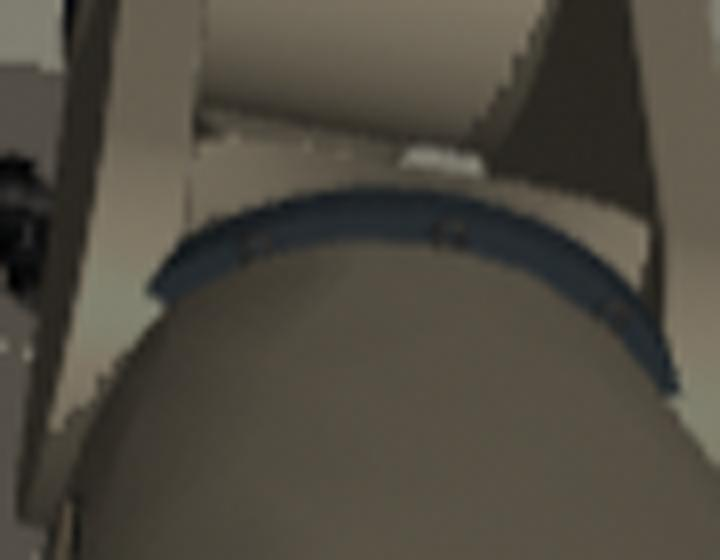

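servo_tool([
  [[-1.0, 3.6, 0], 0, 8.5],
  [[-1.0, 3.6, 0], 0, 8.5],
  [[0, 0, 0], 0, 8.5],
])

```text
clock: 7.73
eef_pos: [532.1, -47.6, 129.7]
tcp_rot: [3.14, -0.002, 2.972]
contact_force: [-0.2, 0.2, -0.3]
opening: 0.992
```

```bash
sed -i 's/cv2.minAreaRect(p\[:,:2\])/cv2.minAreaRect(np.ascontiguousarray(p[:,:2]))/' chk.py
python3 chk.py v 590 -226.4 20 45 60;python3 chk.py ring 416 252 56 75 60
```

```text
side 64 ((585.8856811523438, -220.88519287109375), (37.627742767333984, 50.794639587402344), 79.03425598144531) med z 31.424473 mean [ 575.32 -219.42   30.11]
top 231 ((418.1923828125, 250.2950439453125), (55.29561233520508, 52.119937896728516), 0.28083381056785583) med z 62.817303 mean [417.25 249.79  62.83]
side 340 ((414.9208679199219, 254.1929168701172), (54.61811828613281, 53.8380012512207), 18.155996322631836) med z 64.31751 mean [414.78 256.79  63.59]
```

View pics/vtop.png

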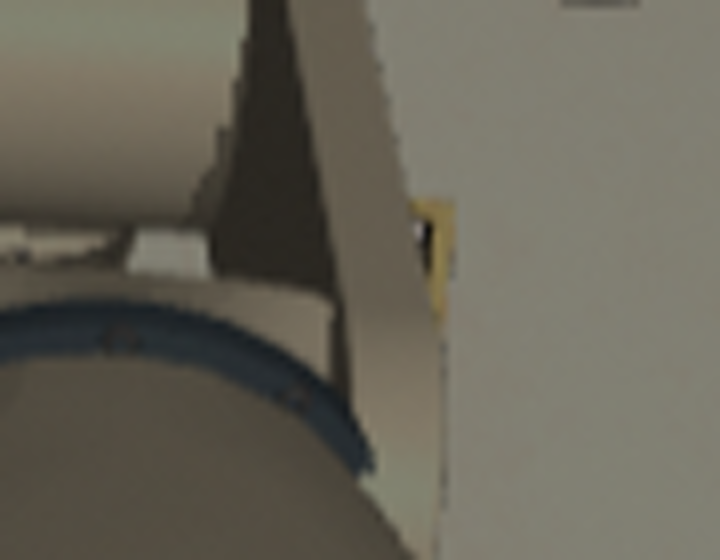

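View pics/vside.png

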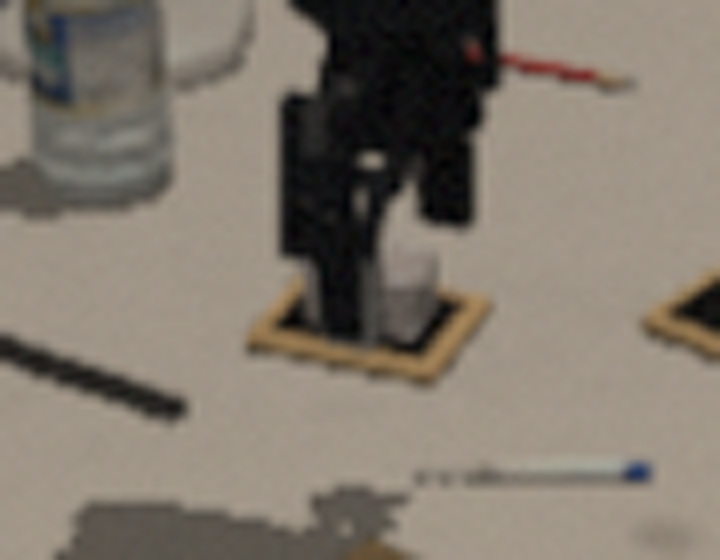

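View pics/ringtop.png

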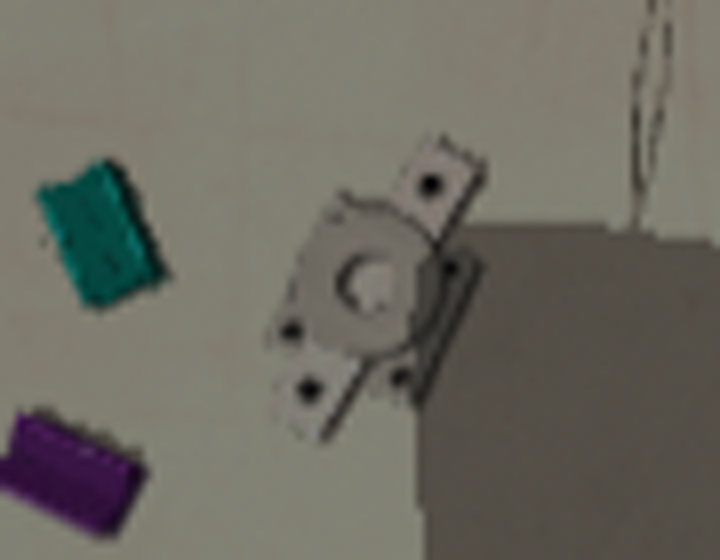

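View pics/ringside.png

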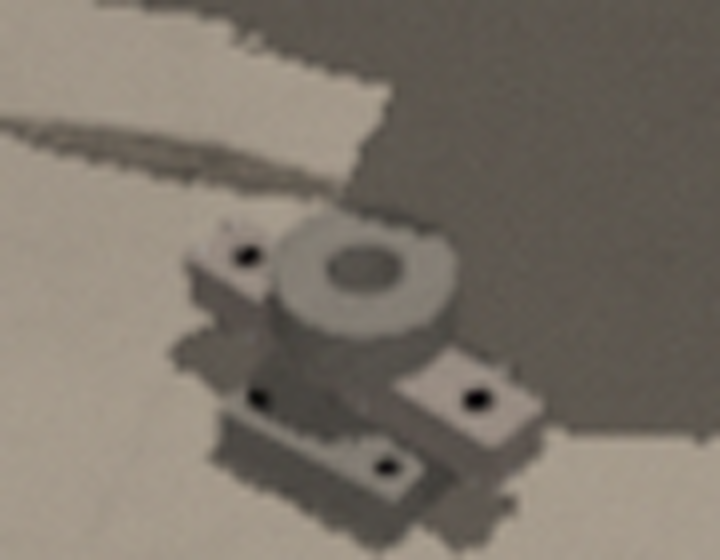

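The V-block looks centred from the side, and the ring is clear at about (417.5, 251). Now to the ring, with the jaws across the bar.

servo_tool([
  [[-1.27, 3.32, 0], -0.04, 8.5],
  [[-1.27, 3.32, 0], -0.04, 8.5],
  [[-1.27, 3.32, 0], -0.04, 8.5],
  [[-1.27, 3.32, 0], -0.04, 8.5],
  [[-1.27, 3.32, 0], -0.04, 8.5],
])

```text
clock: 8.35
eef_pos: [471.0, 114.5, 129.9]
tcp_rot: [3.141, 0.001, 2.767]
contact_force: [-0.7, -0.5, 1.0]
opening: 0.994
```

servo_tool([
  [[-1.27, 3.32, 0], -0.04, 8.5],
  [[-1.27, 3.32, 0], -0.04, 8.5],
  [[-1.27, 3.32, -0.5], -0.04, 8.5],
  [[-1.27, 3.32, -0.5], -0.04, 8.5],
  [[0, 0, 0], 0, 8.5],
])

```text
clock: 8.77
eef_pos: [419.2, 250.8, 119.4]
tcp_rot: [3.14, -0.001, 2.61]
contact_force: [0.7, -0.7, -0.6]
opening: 0.995
```

servo_tool([
  [[-0.15, 0.0, -2.5], 0, 8.5],
  [[0, 0, -2.5], 0, 8.5],
  [[0, 0, -1.5], 0, 8.5],
  [[0, 0, -0.6], 0, 8.5],
  [[0, 0, 0], 0, 8.5],
])

```text
clock: 9.18
eef_pos: [418.5, 245.9, 47.6]
tcp_rot: [-3.139, -0.001, 2.61]
contact_force: [-0.9, 0.4, 0.4]
opening: 0.996
```

servo_tool([
  [[0, 0, -0.2], 0, 8.0],
  [[0, 0, 0], 0, 7],
  [[0, 0, 0], 0, 6.3],
  [[0, 0, 0], 0, 5.5],
  [[0, 0, 0], 0, 5],
])

```text
clock: 9.6
eef_pos: [419.9, 247.8, 48.3]
tcp_rot: [3.139, 0.002, 2.611]
contact_force: [1.3, -1.5, 8.5]
opening: 0.65
```

servo_tool([
  [[0, 0, 0], 0, 4.5],
  [[0, 0, 0], 0, 4.5],
  [[0, 0, 0], 0, 4.5],
], squeeze=60)

```text
clock: 9.85
eef_pos: [419.9, 247.8, 48.5]
tcp_rot: [3.139, 0.002, 2.611]
contact_force: [0.4, -0.3, 10.4]
opening: 0.645
```

servo_tool([
  [[0, 0, 0.3], 0, 4.5],
  [[0, 0, 0.6], 0, 4.5],
  [[0, 0, 1.5], 0, 4.5],
  [[0, 0, 2.5], 0, 4.5],
  [[0, 0, 2.5], 0, 4.5],
])

```text
clock: 10.27
eef_pos: [417.4, 246.5, 121.4]
tcp_rot: [-3.139, -0.001, 2.611]
contact_force: [0.1, -0.2, -3.3]
opening: 0.643
```

```bash
python3 chk.py rl 419 249 85 118 34
```

```text
(no output)
```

View pics/rlside.png

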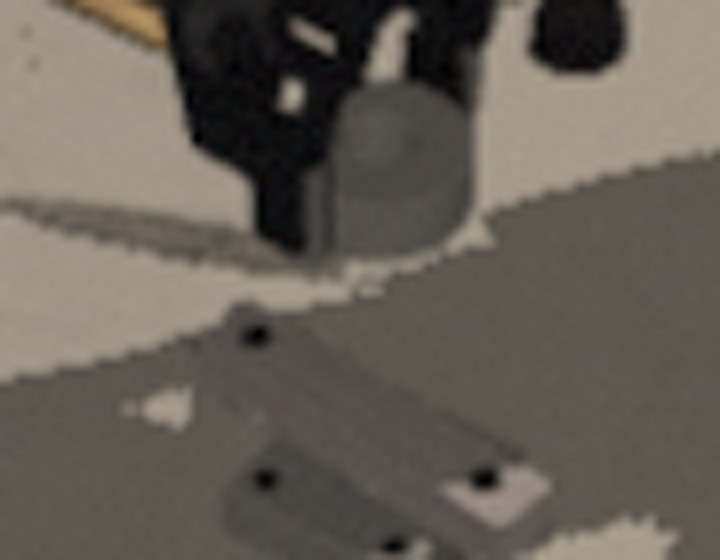

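Ring lifted, with -3.3 N on the wrist matching its weight. It sits about 4 mm off the TCP along tool x, so I aim the TCP at (534.2, -3.1).

servo_tool([
  [[1.44, -3.12, 0], 0, 4.5],
  [[1.44, -3.12, 0], 0, 4.5],
  [[1.44, -3.12, 0], 0, 4.5],
  [[1.44, -3.12, 0], 0, 4.5],
  [[1.44, -3.12, 0], 0, 4.5],
])

```text
clock: 10.78
eef_pos: [490.1, 89.5, 120.2]
tcp_rot: [-3.141, -0.001, 2.611]
contact_force: [0.5, 0.7, -2.6]
opening: 0.643
```

servo_tool([
  [[1.44, -3.12, 0], 0, 4.5],
  [[1.44, -3.12, 0], 0, 4.5],
  [[1.44, -3.12, 0], 0, 4.5],
  [[0, 0, 0], 0, 4.5],
  [[0, 0, 0], 0, 4.5],
])

```text
clock: 11.2
eef_pos: [533.5, -4.1, 120.0]
tcp_rot: [-3.141, -0.001, 2.608]
contact_force: [-0.3, 0.7, -2.0]
opening: 0.644
```

servo_tool([
  [[0.05, 0.1, -3.0], 0, 4.5],
  [[0, 0, -3.0], 0, 4.5],
  [[0, 0, -2.5], 0, 4.5],
  [[0, 0, -0.9], 0, 4.5],
  [[0, 0, 0], 0, 4.5],
])

```text
clock: 11.62
eef_pos: [531.5, -0.6, 24.5]
tcp_rot: [-3.139, -0.005, 2.612]
contact_force: [0.4, 0.2, -3.3]
opening: 0.638
```

Run:
```python
from h import *
s=r.sense();print(s["eef_pos"],s["contact_force"])
g=grab("side");crop(g,(190,170,290,245),"s4",8)
```

```text
[531.51561928  -0.61186314  24.50615947] [ 0.35729536  0.23326191 -3.28938223]
```

View pics/s4.png

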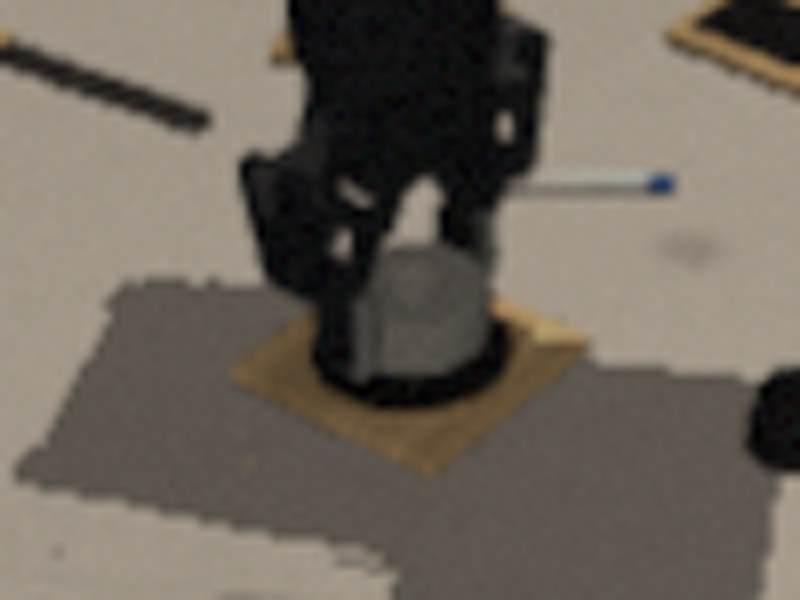

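The ring's right edge is at crop 492 against the inlay's 315–508, so it is about 2–4 mm toward -x. I'm nudging +x and lowering.

servo_tool([
  [[0.15, 0, -0.4], 0, 4.5],
  [[0, 0, -0.2], 0, 4.5],
  [[0, 0, 0], 0, 4.5],
  [[0, 0, 0], 0, 4.5],
])

```text
clock: 12.0
eef_pos: [536.2, -1.5, 21.6]
tcp_rot: [3.141, 0.001, 2.611]
contact_force: [-0.3, -0.3, -2.4]
opening: 0.637
```

servo_tool([
  [[0, -0.1, -0.3], 0, 4.5],
  [[0, 0, -0.2], 0, 4.5],
  [[0, 0, 0], 0, 4.5],
  [[0, 0, 0], 0, 4.5],
])

```text
clock: 12.33
eef_pos: [535.5, -2.6, 15.7]
tcp_rot: [-3.141, -0.0, 2.611]
contact_force: [1.3, -0.7, -2.1]
opening: 0.639
```

servo_tool([
  [[0, 0, -0.1], 0, 4.5],
  [[0, 0, 0], 0, 4.5],
])

```text
clock: 12.5
eef_pos: [535.7, -2.5, 15.2]
tcp_rot: [-3.142, -0.0, 2.611]
contact_force: [-1.2, -0.8, 4.9]
opening: 0.64
```

Contact again. Releasing, then lifting and going back toward the stack.

servo_tool([
  [[0, 0, 0.05], 0, 6.0],
  [[0, 0, 0], 0, 7.5],
  [[0, 0, 0], 0, 8.5],
  [[0, 0, 0], 0, 8.5],
  [[0, 0, 1.0], 0, 8.5],
])

```text
clock: 12.92
eef_pos: [534.5, -2.5, 24.3]
tcp_rot: [-3.14, -0.002, 2.611]
contact_force: [0.2, 0.5, -0.3]
opening: 0.995
```

servo_tool([
  [[0, 0, 3], 0, 8.5],
  [[0, 0, 3], 0, 8.5],
  [[0, 0, 3], 0, 8.5],
  [[0, 3.5, 0], 0, 8.5],
  [[0, 3.5, 0], 0, 8.5],
])

```text
clock: 13.33
eef_pos: [537.4, 67.3, 118.4]
tcp_rot: [3.139, 0.004, 2.607]
contact_force: [0.4, 0.4, 0.2]
opening: 0.997
```

servo_tool([
  [[0, 3.5, 0], 0, 8.5],
  [[0, 3.5, 0], 0, 8.5],
  [[0, 3.5, 0], 0, 8.5],
  [[0, 3.5, 0], 0, 8.5],
  [[0, 0, 0], 0, 8.5],
])

```text
clock: 13.75
eef_pos: [536.1, 212.9, 116.4]
tcp_rot: [3.138, 0.001, 2.614]
contact_force: [-0.7, 0.8, 0.3]
opening: 0.998
```

```bash
python3 chk.py r2 531 -1.2 22 38 60;  python3 chk.py v2 590 -226.4 22 45 60; python3 chk.py b2 417 253 35 50 70
```

```text
top 205 ((531.2189331054688, -2.1674537658691406), (50.40864944458008, 55.1502799987793), 88.4529800415039) med z 29.374783 mean [531.41  -1.51  29.37]
side 143 ((523.4057006835938, 1.512542724609375), (38.19615936279297, 55.92144775390625), 12.453072547912598) med z 29.33448 mean [521.94   4.01  28.78]
top 165 ((587.8295288085938, -226.2478790283203), (30.71602439880371, 51.163414001464844), 79.83450317382812) med z 31.19397 mean [ 587.22 -225.88   31.19]
side 122 ((585.3336181640625, -224.6952667236328), (37.5364990234375, 52.54357147216797), 77.3781509399414) med z 31.567505 mean [ 584.24 -220.91   31.08]
side 460 ((415.88348388671875, 256.384765625), (25.91867446899414, 120.5081558227539), 59.07612228393555) med z 42.547123 mean [413.52 259.5   41.92]
```

View pics/r2side.png

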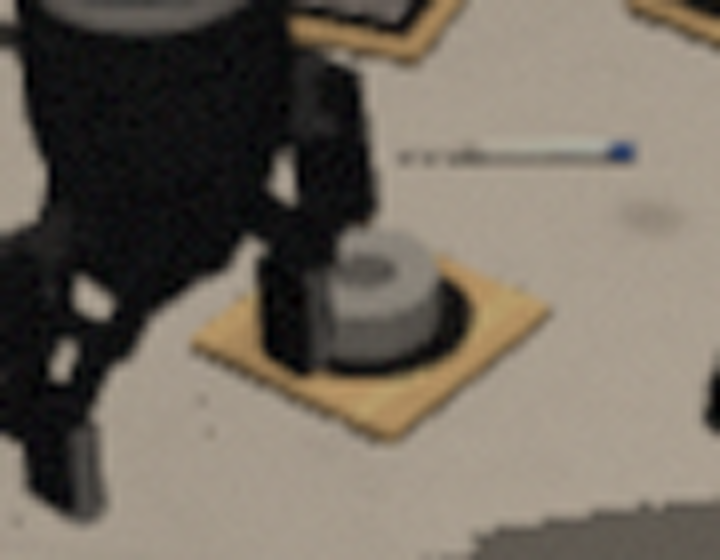

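View pics/v2side.png

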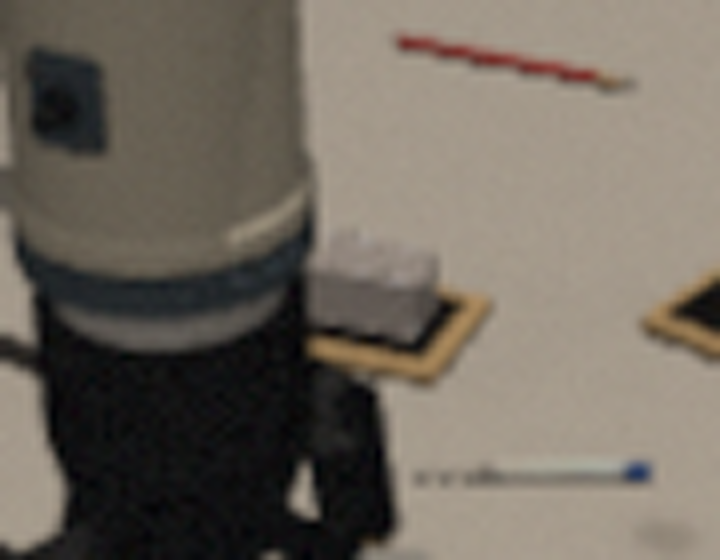

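View pics/b2side.png

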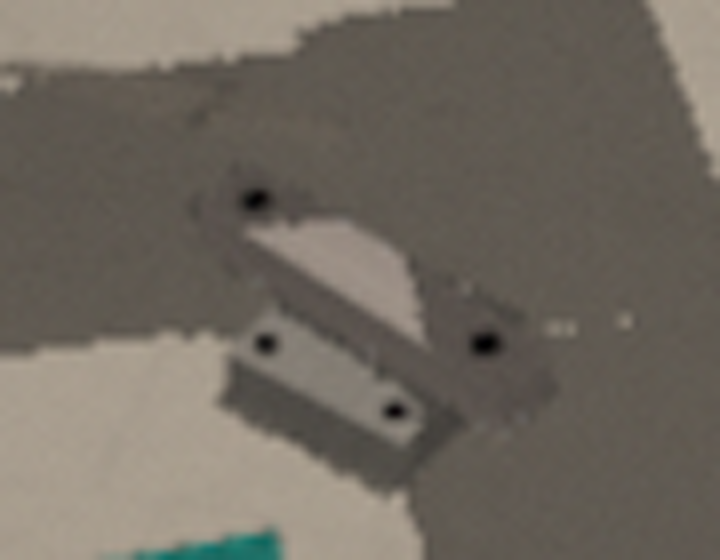

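View pics/v2top.png

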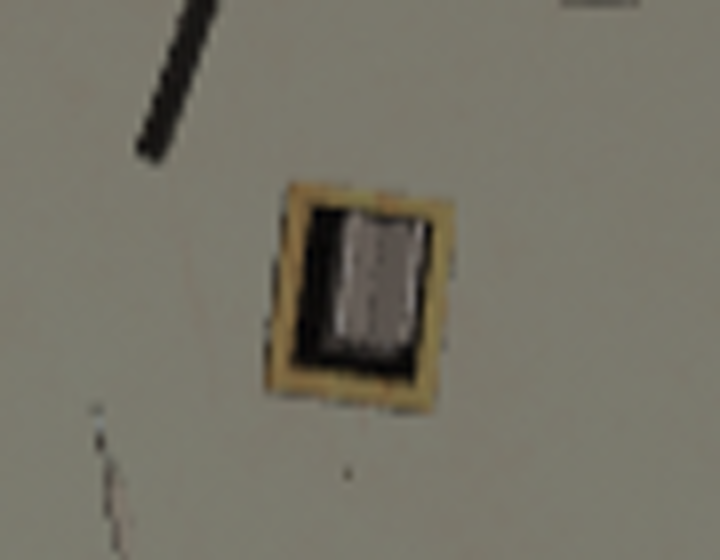

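The V-block measures (587.8, -226.2) and the ring (531.2, -2.2), both well inside tolerance. Next I re-measure the bar's dots in the side view.

```bash
cat > dots.py <<'E'
from h import *
np.set_printoptions(precision=2,suppress=True)
import sys
# n z u0 v0 u1 v1 : dark blobs
n=sys.argv[1];z=float(sys.argv[2]);u0,v0,u1,v1=map(int,sys.argv[3:7]);th=int(sys.argv[7])
f=grab(n);g=cv2.cvtColor(f["frame"],cv2.COLOR_RGB2GRAY)[v0:v1,u0:u1]
k,lab,st,ce=cv2.connectedComponentsWithStats((g<th).astype(np.uint8))
for i in range(1,k):
    if 2<=st[i,4]<=25:
        p=ce[i]+[u0,v0];print(p,st[i,4],plane(f,[p],z)[0])
E
python3 - <<'E'
from h import *
print(proj(grab("side"),[[417,253,42]]))
E
python3 dots.py side 42 215 240 305 310 50
echo; python3 dots.py side 22 215 240 305 310 50
```

```text
[[262.61752512 270.33740708]]
[248.5 261.5] 8 [456.2  229.83  42.  ]
[250.  279.5] 2 [440.26 287.6   42.  ]
[277.29 279.43] 7 [378.37 275.57  42.  ]
[265.5 288. ] 2 [400.46 306.66  42.  ]

[248.5 261.5] 8 [460.98 209.26  22.  ]
[249.67 279.33] 3 [445.47 268.32  22.  ]
[277.29 279.57] 7 [380.82 256.79  22.  ]
[265.5 288. ] 2 [403.63 288.32  22.  ]
```

servo_tool([
  [[-3.0, 1.0, 0], 0, 6],
  [[-3.0, 1.0, 0], 0, 6],
  [[-3.0, 1.0, -1], 0, 6],
  [[-2.8, 1.0, -1], 0, 6],
  [[0, 0, 0], 0, 6],
])

```text
clock: 14.62
eef_pos: [411.9, 246.4, 93.5]
tcp_rot: [-3.136, -0.004, 2.611]
contact_force: [-0.6, -0.6, -1.2]
opening: 0.701
```

servo_tool([
  [[0, 0, 0], 0, 6],
  [[0, 0, 0], 0, 6],
])

```text
clock: 14.78
eef_pos: [418.6, 247.6, 95.7]
tcp_rot: [3.141, 0.001, 2.611]
contact_force: [0.9, 0.4, -0.6]
opening: 0.699
```

servo_tool([
  [[0, 0.5, -2.5], 0, 6],
  [[0, 0, -2], 0, 6],
  [[0, 0, -1.0], 0, 6],
  [[0, 0, 0], 0, 6],
  [[0, 0, 0], 0, 6],
])

```text
clock: 15.2
eef_pos: [418.2, 252.1, 40.3]
tcp_rot: [-3.141, -0.0, 2.61]
contact_force: [0.9, 1.0, 0.5]
opening: 0.704
```

servo_tool([
  [[0, 0.05, -0.35], 0, 6],
  [[0, 0, 0], 0, 4.5],
  [[0, 0, 0], 0, 3],
  [[0, 0, 0], 0, 1.8],
  [[0, 0, 0], 0, 1.5],
], squeeze=60)

```text
clock: 15.62
eef_pos: [418.1, 253.3, 37.7]
tcp_rot: [3.141, 0.001, 2.611]
contact_force: [-1.9, -1.5, 8.4]
opening: 0.263
```

servo_tool([
  [[0, 0, 0], 0, 1.5],
  [[0, 0, 0], 0, 1.5],
  [[0, 0, 0], 0, 1.5],
])

```text
clock: 15.87
eef_pos: [418.1, 253.3, 37.7]
tcp_rot: [3.14, 0.001, 2.611]
contact_force: [-1.4, -0.8, 6.9]
opening: 0.266
```

servo_tool([
  [[0, 0, 0.3], 0, 1.5],
  [[0, 0, 0.7], 0, 1.5],
  [[0, 0, 2], 0, 1.5],
  [[0, 0, 2.5], 0, 1.5],
  [[0, 0, 1.5], 0, 1.5],
])

```text
clock: 16.28
eef_pos: [417.8, 253.1, 108.8]
tcp_rot: [3.141, 0.0, 2.611]
contact_force: [0.8, 1.8, -3.3]
opening: 0.265
```

servo_tool([
  [[-0.1, -2.5, 0], 0, 1.5],
  [[-0.2, -3.5, 0], 0, 1.5],
  [[-0.2, -3.5, 0], 0, 1.5],
  [[-0.2, -3.5, 0], 0, 1.5],
  [[-0.2, -3.5, 0], 0, 1.5],
])

```text
clock: 16.7
eef_pos: [408.0, 86.7, 107.3]
tcp_rot: [3.141, 0.0, 2.612]
contact_force: [-0.2, 0.0, -4.8]
opening: 0.26
```

servo_tool([
  [[-0.2, -3.5, 0], 0.01, 1.5],
  [[-0.2, -3.5, 0], 0.01, 1.5],
  [[-0.2, -3.5, 0], 0.01, 1.5],
  [[-0.2, -3.5, 0], 0.007, 1.5],
  [[-0.2, -3.5, 0], 0, 1.5],
])

```text
clock: 17.12
eef_pos: [398.0, -88.6, 107.3]
tcp_rot: [3.141, 0.0, 2.648]
contact_force: [1.2, 0.2, -3.3]
opening: 0.268
```

servo_tool([
  [[-0.2, -3.5, 0], 0, 1.5],
  [[-0.2, -3.5, 0], 0, 1.5],
  [[-0.2, -3.5, 0], 0, 1.5],
  [[0, 0, 0], 0, 1.5],
  [[0, 0, 0], 0, 1.5],
])

```text
clock: 17.53
eef_pos: [392.3, -193.7, 107.2]
tcp_rot: [-3.142, 0.0, 2.644]
contact_force: [-0.3, 0.0, -3.5]
opening: 0.266
```

servo_tool([
  [[0, -3.0, 0], 0, 1.5],
  [[0, -1.25, -2], 0, 1.5],
  [[0, 0, -3], 0, 1.5],
  [[0, 0, -2.0], 0, 1.5],
  [[0, 0, 0], 0, 1.5],
])

```text
clock: 17.95
eef_pos: [390.3, -232.3, 34.1]
tcp_rot: [3.141, -0.006, 2.648]
contact_force: [-1.5, 2.1, -3.9]
opening: 0.266
```

servo_tool([
  [[0, 0, 0], 0, 1.5],
  [[0, 0, 0], 0, 1.5],
])

```text
clock: 18.12
eef_pos: [393.1, -234.0, 37.7]
tcp_rot: [3.142, 0.0, 2.649]
contact_force: [0.8, -0.5, -3.2]
opening: 0.268
```

```bash
python3 - <<'E'
from h import *
s=r.sense();print(s["eef_pos"],s["contact_force"])
g=grab("side");crop(g,(250,135,350,210),"s5",8)
E
python3 dots.py side 45 270 150 330 195 50
```

```text
[ 393.13679713 -234.01923463   37.66948305] [ 0.83647815 -0.54399625 -3.21608106]
[272.33 192.67] 3 [447.41 -73.15  45.  ]
```

View pics/s5.png

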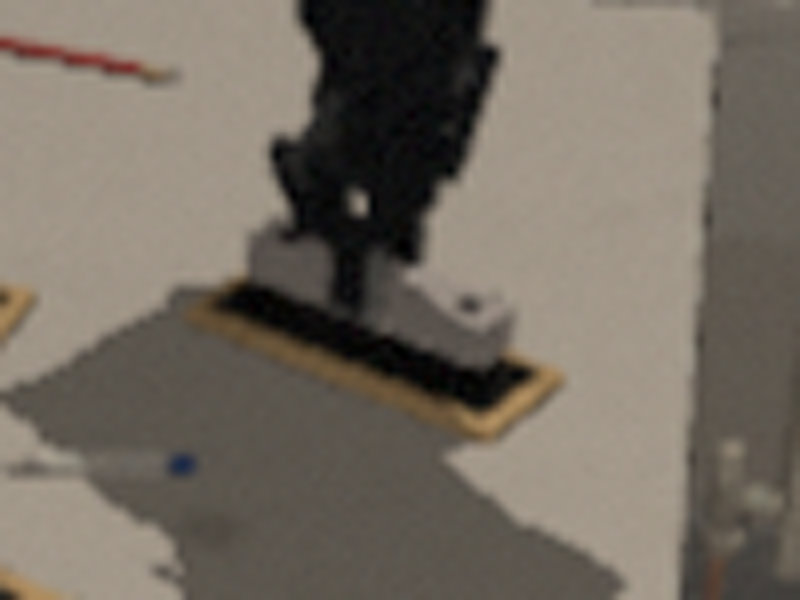

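The bar hovers over its inlay, parallel to it. I'm shifting 2 mm in -y and lowering.

servo_tool([
  [[0, -0.2, -0.5], 0, 1.5],
  [[0, 0, -0.4], 0, 1.5],
  [[0, 0, -0.2], 0, 1.5],
  [[0, 0, 0], 0, 1.5],
  [[0, 0, 0], 0, 1.5],
])

```text
clock: 18.63
eef_pos: [392.4, -236.4, 25.6]
tcp_rot: [3.142, -0.001, 2.648]
contact_force: [0.1, 0.0, -3.0]
opening: 0.265
```

servo_tool([
  [[0, 0, -0.1], 0, 1.5],
  [[0, 0, 0], 0, 1.5],
  [[0, 0, 0], 0, 1.5],
])

```text
clock: 18.88
eef_pos: [392.6, -236.5, 24.8]
tcp_rot: [-3.142, -0.0, 2.648]
contact_force: [-0.4, -1.1, -4.1]
opening: 0.26
```

servo_tool([
  [[0, 0, -0.1], 0, 1.5],
  [[0, 0, 0], 0, 1.5],
])

```text
clock: 19.05
eef_pos: [392.7, -236.6, 23.7]
tcp_rot: [-3.142, 0.0, 2.648]
contact_force: [-0.2, 0.8, -3.3]
opening: 0.263
```

servo_tool([
  [[0, 0, -0.1], 0, 1.5],
  [[0, 0, 0], 0, 1.5],
])

```text
clock: 19.22
eef_pos: [392.7, -236.6, 23.6]
tcp_rot: [-3.142, 0.0, 2.648]
contact_force: [-4.6, 2.4, 15.5]
opening: 0.258
```

servo_tool([
  [[0, 0, 0.1], 0, 3.5],
  [[0, 0, 0], 0, 5],
  [[0, 0, 0], 0, 5],
  [[0, 0, 0.7], 0, 5],
  [[0, 0, 2], 0, 5],
])

```text
clock: 19.63
eef_pos: [391.3, -235.7, 49.6]
tcp_rot: [3.141, -0.004, 2.648]
contact_force: [-0.1, -0.7, -0.7]
opening: 0.589
```

servo_tool([
  [[0, 0, 3.0], 0, 8.5],
  [[0, 0, 3.0], 0, 8.5],
  [[0, 3.8, 0], 0, 8.5],
  [[0, 3.8, 0], 0, 8.5],
  [[0, 3.8, 0], 0, 8.5],
])

```text
clock: 20.05
eef_pos: [392.9, -121.8, 111.9]
tcp_rot: [3.141, 0.002, 2.646]
contact_force: [0.4, 0.8, -1.8]
opening: 0.999
```

servo_tool([
  [[0, 3.8, 0], 0, 8.5],
  [[0, 3.8, 0], 0, 8.5],
  [[0, 3.8, 0], 0, 8.5],
  [[0, 3.8, 0], 0, 8.5],
  [[0, 0, 0], 0, 8.5],
])

```text
clock: 20.47
eef_pos: [392.6, 34.6, 111.3]
tcp_rot: [3.14, 0.0, 2.652]
contact_force: [0.1, 0.2, 0.6]
opening: 0.997
```

```bash
python3 chk.py b3 392.3 -236.2 20 35 80; python3 chk.py q3 417 257 14 30 60; python3 dots.py top 22 160 190 220 245 50;python3 dots.py side 22 215 250 305 310 50
echo; python3 dots.py top 28 315 195 375 250 60
```

```text
top 322 ((391.7710266113281, -236.78170776367188), (24.77271842956543, 119.96334075927734), 61.733123779296875) med z 27.279861 mean [ 391.43 -236.2    27.24]
side 66 ((354.9966125488281, -214.8856658935547), (28.128543853759766, 41.86880874633789), 61.591087341308594) med z 27.63908 mean [ 352.38 -211.     27.09]
top 424 ((415.2155456542969, 256.8225402832031), (64.63368225097656, 63.75918960571289), 65.54700469970703) med z 20.998547 mean [414.97 256.31  21.03]
side 608 ((413.590087890625, 260.5634765625), (66.20875549316406, 65.71259307861328), 66.68913269042969) med z 22.578285 mean [412.63 264.25  22.14]
[161.11 211.95] 19 [434.4  344.89  22.  ]
[185.5 207.5] 4 [446.61 268.29  22.  ]
[198.33 213.33] 3 [427.24 227.76  22.  ]
[202.  213.5] 2 [426.45 216.26  22.  ]
[179.   220.75] 4 [405.43 288.06  22.  ]
[197.  224.5] 2 [392.44 231.66  22.  ]
[192.5 226.5] 4 [386.56 245.64  22.  ]
[160. 239.] 3 [350.26 346.1   22.  ]
[276.5 276. ] 2 [384.45 245.58  22.  ]
[249.67 279.33] 3 [445.47 268.32  22.  ]
[265.5 288. ] 2 [403.63 288.32  22.  ]

[355.   207.71] 7 [ 432.48 -258.05   28.  ]
[343.   233.71] 7 [ 353.64 -216.04   28.  ]
```

View pics/b3top.png

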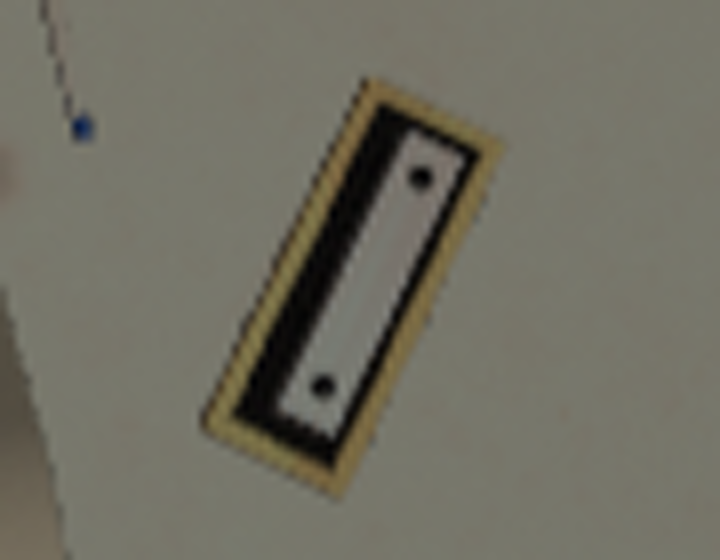

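View pics/b3side.png

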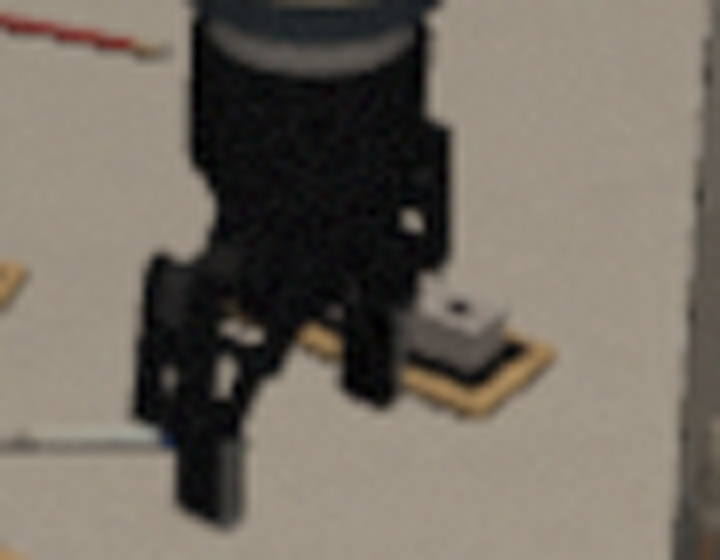

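View pics/q3top.png

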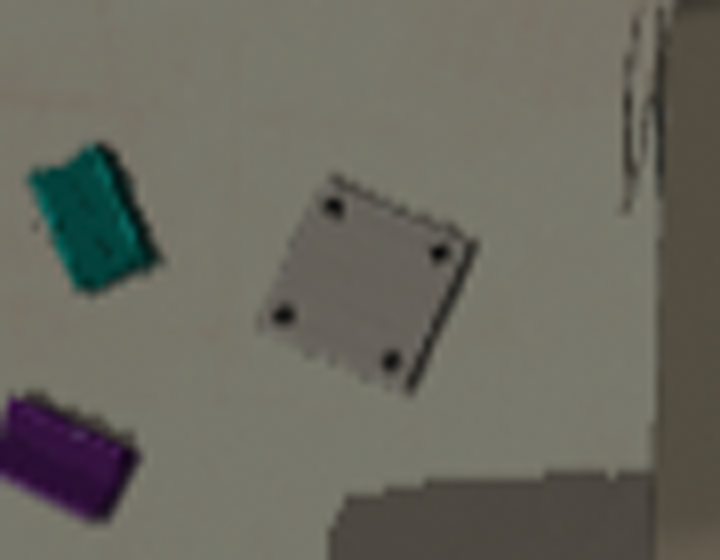

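View pics/q3side.png

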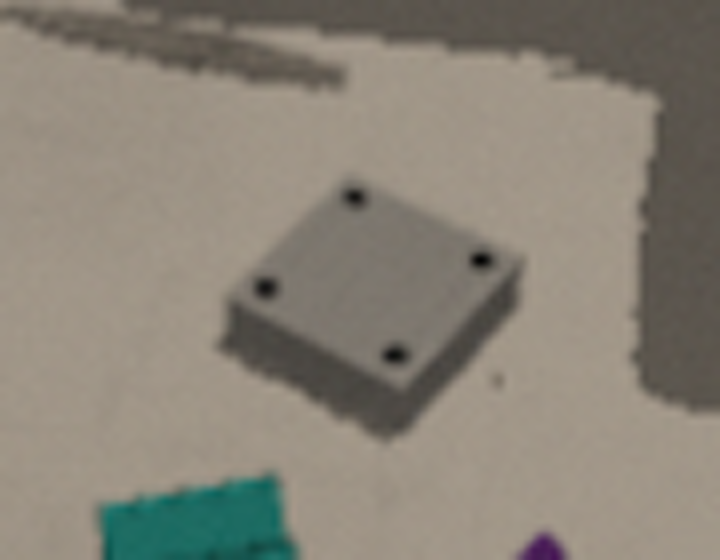

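Bar placed at (392.7, -236.9), -28.2°. The square block's four dots give (416.5, 257.4) with sides at 65.5°. Jaws along 65.5° clear the turquoise look-alike by about 17 mm.

servo_tool([
  [[0.4, 3.7, 0], 0.013, 8.54],
  [[0.4, 3.7, 0], 0.013, 8.54],
  [[0.4, 3.7, 0], 0.013, 8.54],
  [[0.4, 3.7, 0], 0.013, 8.54],
  [[0.4, 3.7, 0], 0.013, 8.54],
])

```text
clock: 21.23
eef_pos: [413.1, 215.0, 110.8]
tcp_rot: [-3.142, 0.0, 2.711]
contact_force: [0.4, -0.5, -0.2]
opening: 1.001
```

servo_tool([
  [[0.4, 3.3, -1], 0, 8.54],
  [[0, 0, -2], 0, 8.54],
  [[0, 0, -2], 0, 8.54],
  [[0, 0, 0], 0, 8.54],
  [[0, 0, 0], 0, 8.54],
])

```text
clock: 21.65
eef_pos: [416.2, 246.1, 60.1]
tcp_rot: [-3.139, -0.002, 2.711]
contact_force: [0.7, -0.2, 0.5]
opening: 1.002
```

servo_tool([
  [[0, 0.9, 0], 0, 8.54],
  [[0, 0, -1], 0, 8.54],
  [[0, 0, 0], 0, 8.54],
  [[0, 0, 0], 0, 8.54],
])

```text
clock: 21.98
eef_pos: [416.7, 256.3, 50.9]
tcp_rot: [-3.142, -0.0, 2.713]
contact_force: [-0.1, -0.6, 0.0]
opening: 0.997
```

Run:
```python
from h import *
g=grab("side");crop(g,(210,220,310,310),"s6",7)
```

```text
(no output)
```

View pics/s6.png

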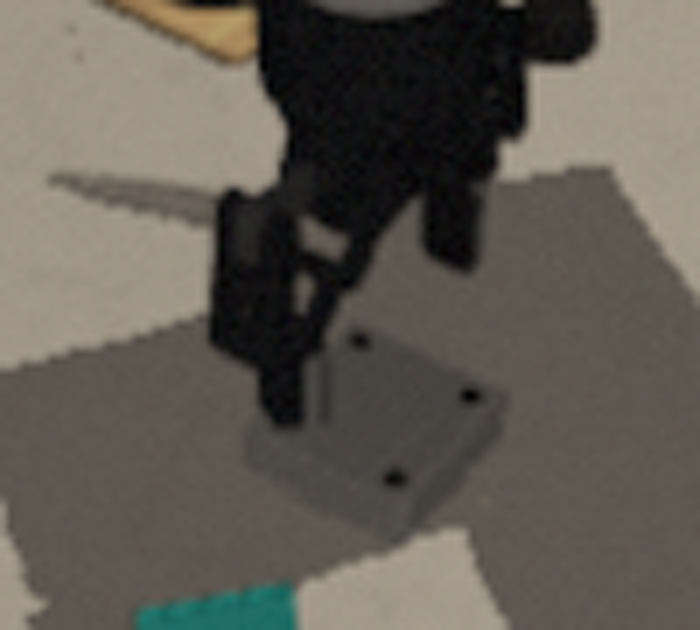

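servo_tool([
  [[0, 0.1, -1.5], 0, 8.54],
  [[0, 0, -1.5], 0, 8.54],
  [[0, 0, -0.7], 0, 8.54],
  [[0, 0, -0.2], 0, 8.54],
  [[0, 0, 0], 0, 8.54],
])

```text
clock: 22.45
eef_pos: [416.4, 257.3, 11.6]
tcp_rot: [-3.141, -0.001, 2.713]
contact_force: [-0.5, -0.5, -0.9]
opening: 1.002
```

servo_tool([
  [[0, 0, 0], 0, 8.54],
  [[0, 0, 0], 0, 8.54],
])

```text
clock: 22.62
eef_pos: [417.0, 257.7, 12.4]
tcp_rot: [3.141, 0.001, 2.713]
contact_force: [0.1, -0.0, -0.1]
opening: 0.995
```

servo_tool([
  [[0, 0, -0.3], 0, 7.8],
  [[0, 0, 0], 0, 7],
  [[0, 0, 0], 0, 6.2],
  [[0, 0, 0], 0, 5.5],
  [[0, 0, 0], 0, 5.5],
], squeeze=80)

```text
clock: 23.03
eef_pos: [416.8, 257.6, 9.5]
tcp_rot: [3.141, 0.0, 2.713]
contact_force: [-2.0, -1.2, 10.4]
opening: 0.732
```

servo_tool([
  [[0, 0, 0], 0, 5.5],
  [[0, 0, 0], 0, 5.5],
  [[0, 0, 0.3], 0, 5.5],
  [[0, 0, 0.7], 0, 5.5],
  [[0, 0, 2], 0, 5.5],
])

```text
clock: 23.45
eef_pos: [414.9, 256.4, 37.4]
tcp_rot: [-3.138, -0.003, 2.713]
contact_force: [-0.4, -0.2, -3.4]
opening: 0.727
```

servo_tool([
  [[0, 0, 2], 0, 5.5],
  [[0, 0, 2], 0, 5.5],
  [[0, 0, 0], 0, 5.5],
  [[0, 0, 0], 0, 5.5],
])

```text
clock: 23.78
eef_pos: [417.2, 257.8, 79.6]
tcp_rot: [3.14, 0.001, 2.713]
contact_force: [0.1, -0.3, -4.3]
opening: 0.729
```

servo_tool([
  [[2.5, 0.5, 0], 0.043, 5.5],
  [[3.4, 0.6, 0], 0.043, 5.5],
  [[3.4, 0.6, 0], 0.043, 5.5],
  [[3.4, 0.6, 0], 0.043, 5.5],
  [[3.4, 0.6, 0], 0.043, 5.5],
])

```text
clock: 24.2
eef_pos: [578.1, 286.2, 76.7]
tcp_rot: [-3.14, -0.002, 2.93]
contact_force: [1.1, 1.1, -4.4]
opening: 0.73
```

servo_tool([
  [[3.4, 0.5, 0], 0.042, 5.5],
  [[0.5, 0, 0], 0, 5.5],
  [[0, 0, 0], 0, 5.5],
  [[0, 0, 0], 0, 5.5],
])

```text
clock: 24.53
eef_pos: [615.1, 290.6, 76.5]
tcp_rot: [-3.139, -0.003, 2.969]
contact_force: [-0.0, -0.4, -5.1]
opening: 0.724
```

servo_tool([
  [[0.1, 0.1, -2], 0, 5.5],
  [[0, 0, -2], 0, 5.5],
  [[0, 0, -0.8], 0, 5.5],
  [[0, 0, 0], 0, 5.5],
  [[0, 0, 0], 0, 5.5],
])

```text
clock: 24.95
eef_pos: [616.4, 292.3, 30.3]
tcp_rot: [-3.14, -0.002, 2.97]
contact_force: [-1.1, 0.7, -4.3]
opening: 0.726
```

Run:
```python
from h import *
s=r.sense();print(s["eef_pos"],s["contact_force"])
g=grab("side");crop(g,(130,220,230,310),"s7",7)
```

```text
[616.37054612 292.25275083  30.29186243] [-1.12046537  0.69561843 -4.34508835]
```

View pics/s7.png

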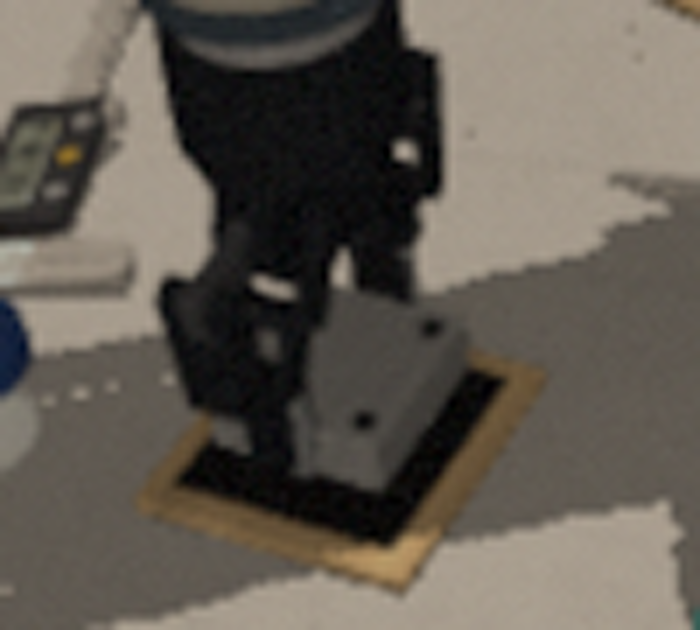

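The square block is parallel to its board and about 13 mm above it. Lowering.

servo_tool([
  [[0, 0, -0.6], 0, 5.5],
  [[0, 0, -0.4], 0, 5.5],
  [[0, 0, 0], 0, 5.5],
  [[0, 0, 0], 0, 5.5],
])

```text
clock: 25.33
eef_pos: [617.5, 292.4, 20.8]
tcp_rot: [-3.141, -0.0, 2.97]
contact_force: [-0.2, -0.1, -4.4]
opening: 0.731
```

servo_tool([
  [[0, 0, -0.2], 0, 5.5],
  [[0, 0, 0], 0, 5.5],
  [[0, 0, 0], 0, 5.5],
])

```text
clock: 25.58
eef_pos: [617.6, 292.5, 18.8]
tcp_rot: [-3.142, -0.0, 2.97]
contact_force: [-0.6, -0.3, -4.7]
opening: 0.731
```

servo_tool([
  [[0, 0, -0.1], 0, 5.5],
  [[0, 0, 0], 0, 5.5],
])

```text
clock: 25.75
eef_pos: [617.6, 292.5, 17.7]
tcp_rot: [-3.141, -0.0, 2.97]
contact_force: [0.3, 0.3, -4.7]
opening: 0.727
```

servo_tool([
  [[0, 0, -0.1], 0, 5.5],
  [[0, 0, 0], 0, 5.5],
])

```text
clock: 25.92
eef_pos: [617.7, 292.5, 17.6]
tcp_rot: [-3.142, -0.0, 2.97]
contact_force: [-3.0, -1.3, 3.9]
opening: 0.734
```

Touched down. Release, lift, and move clear for the final check.

servo_tool([
  [[0, 0, 0.05], 0, 7],
  [[0, 0, 0], 0, 8.54],
  [[0, 0, 0], 0, 8.54],
  [[0, 0, 0], 0, 8.54],
  [[0, 0, 1], 0, 8.54],
])

```text
clock: 26.33
eef_pos: [616.5, 292.0, 25.9]
tcp_rot: [-3.14, -0.002, 2.97]
contact_force: [-1.1, -0.0, 0.4]
opening: 1.0
```

servo_tool([
  [[0, 0, 3], 0, 8.54],
  [[0, 0, 3], 0, 8.54],
  [[0, 0, 3], 0, 8.54],
  [[-3, 0, 2], 0, 8.54],
  [[-3.8, 0, 1], 0, 8.54],
])

```text
clock: 26.75
eef_pos: [552.7, 293.4, 151.4]
tcp_rot: [3.137, 0.006, 2.968]
contact_force: [0.1, -0.4, -0.5]
opening: 0.998
```

servo_tool([
  [[-3.8, 0, 1], 0, 8.54],
  [[-3.8, 0, 1], 0, 8.54],
  [[-3.8, 0, 0], 0, 8.54],
  [[-3.8, 0, 0], 0, 8.54],
  [[0, 0, 0], 0, 8.54],
])

```text
clock: 27.17
eef_pos: [391.2, 290.9, 167.4]
tcp_rot: [-3.139, -0.004, 2.971]
contact_force: [0.9, -0.1, -0.1]
opening: 1.003
```

servo_tool([
  [[0, 0, 0], 0, 8.54],
  [[0, 0, 0], 0, 8.54],
  [[0, 0, 0], 0, 8.54],
])

```text
clock: 27.42
eef_pos: [398.9, 293.0, 167.9]
tcp_rot: [3.14, 0.001, 2.97]
contact_force: [1.0, 0.0, -0.1]
opening: 1.0
```

```bash
for a in "fq 617 292.2 20 40 60" "fr 531 -1.2 22 38 60" "fv 590 -226.4 22 45 60" "fb 392.3 -236.2 20 35 80"; do echo $a; python3 chk.py $a; done
python3 - <<'E'
from h import *
for n in("side","top"): cv2.imwrite(f"pics/{n}F.png",grab(n)["frame"][:,:,::-1])
E
```

```text
fq 617 292.2 20 40 60
top 399 ((615.7109985351562, 291.1749267578125), (64.94693756103516, 64.53521728515625), 80.097412109375) med z 28.999271 mean [614.83 290.38  28.96]
side 626 ((613.8058471679688, 294.9197082519531), (66.70032501220703, 66.02245330810547), 79.89769744873047) med z 30.317467 mean [611.7  299.1   29.79]
fr 531 -1.2 22 38 60
top 209 ((531.6441040039062, -2.211528778076172), (50.5001335144043, 55.65616989135742), 88.40352630615234) med z 28.858078 mean [531.63  -1.74  28.81]
side 193 ((530.3397216796875, 2.281414031982422), (53.57376480102539, 55.64164352416992), 22.480518341064453) med z 29.737686 mean [528.87   4.86  29.1 ]
fv 590 -226.4 22 45 60
top 164 ((587.8977661132812, -226.56507873535156), (30.811201095581055, 51.155738830566406), 79.20012664794922) med z 31.220451 mean [ 587.17 -226.13   31.25]
side 123 ((585.0867919921875, -223.55416870117188), (37.35059356689453, 51.65555953979492), 75.367919921875) med z 31.66547 mean [ 584.86 -220.24   31.46]
fb 392.3 -236.2 20 35 80
top 319 ((391.9941101074219, -236.93521118164062), (24.30584716796875, 119.91810607910156), 61.62827682495117) med z 27.166021 mean [ 391.52 -236.3    27.1 ]
side 134 ((372.21331787109375, -224.97427368164062), (29.18761444091797, 82.40339660644531), 60.07999038696289) med z 27.793337 mean [ 370.36 -220.39   27.16]
```

View pics/topF.png

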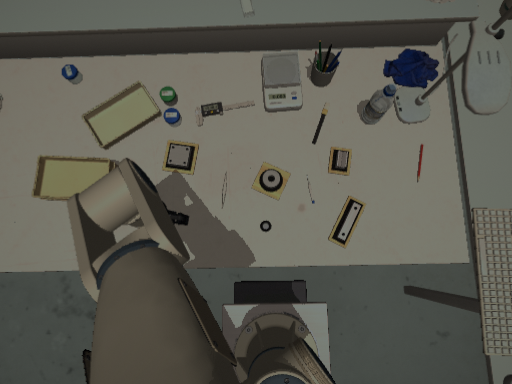

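View pics/fqside.png

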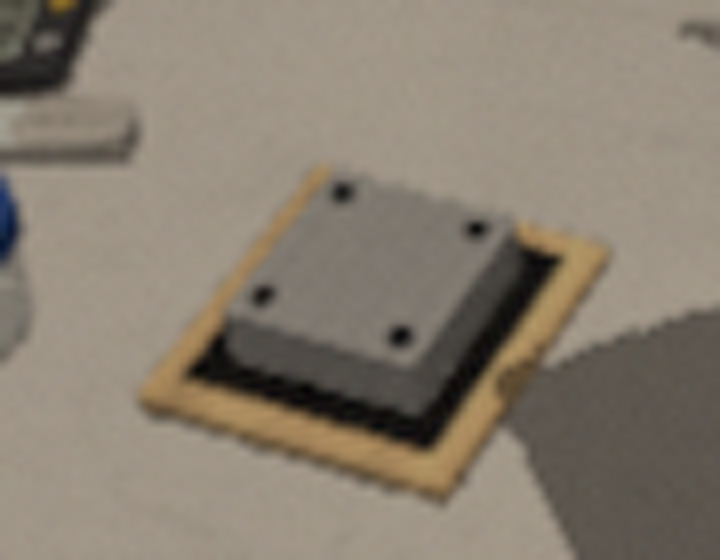

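View pics/sideF.png

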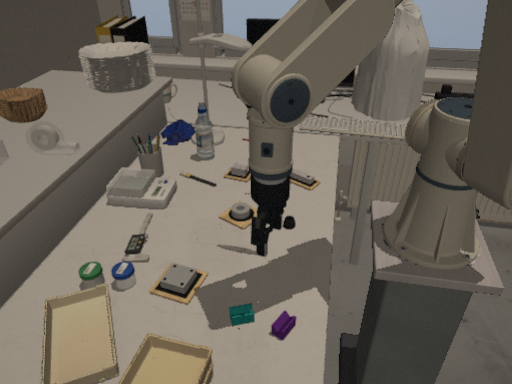

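Both views show all four pieces on their boards: square at top (181,156), ring (271,180), V-block (341,160) and bar (347,221). Each centre agrees with its inlay within about 3 mm, and the gripper is clear at z=168. Handing in.

Run:
```python
from rig import r
s=r.sense();print(s["clock"],s["contact_force"]);print(r.sign_off())
```

```text
27.9167 [-0.46858133 -0.30031446 -0.34271499]
the job is handed in; nothing more can be done
None
```

I took the stack apart from the top (V-block, ring, bar, square block) and set each piece on its own board. I handed the job in at 27.9 s with the gripper open and clear, touching nothing. The hand-in reports no verdict, so the results below are my own checks.

Last top-view measurements, against the inlay centres I measured at the start:

| Piece | Measured centre (mm) | Inlay centre (mm) | Offset (mm) | Angle, piece / inlay |
|---|---|---|---|---|
| V-block | 587.9, -226.6 | 590, -226.4 | about 2 | -10.8° / -9.5° |
| Ring | 531.6, -2.2 | 531, -1.2 | about 1 | any |
| Bar | 392.0, -236.9 | 392.3, -236.2 | about 1 | -28.4° / -28° |
| Square block | 615.7, 291.2 | 616.9, 292.2 | about 2 | 80.1° / 80.15° |

- **Heights:** they agree with each piece standing flat on its board.
- **Disagreement between views:** rectangles fitted to the side camera's depth were shifted by 3 to 6 mm. They were larger for the bar, which the arm partly hid. The slanted view also picks up the pieces' side walls, so I relied on the top view. The side pictures show the pieces lying flat within their inlays.
- **Contact forces:** readings at the end of each move peaked at about 16 N, when the bar touched down.

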